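# Index the x-y stage under its pointer and lock it with the splined key

### The arm

A 7-joint arm with a two-finger parallel gripper is mounted at the origin on a cart in front of the work surface, level with it; the furniture and walls round the work are solid. World frame = base frame: x ahead of the robot, y to its left, z up, the work surface at z = 0. Lengths are in mm, angles in rad, forces in N, time in s.
With the tool pointing down it reaches from about 400 to 875 mm from the base axis. Payload 4.4 kg.
Tool frame: the origin (TCP) lies midway between the tips of the shut fingers; the grasp point (between the pads) lies behind it (ctrl.grip_point_offset is the x of the grasp point in the tool frame, in mm); x points along the fingers, z is the direction in which the jaws open and shut, and the axes are right-handed (so a half turn about x gives the same grasp; the last joint's range is limited). The gripper opens to 85 mm and grips with 20 to 120 N. Pads are 22 mm wide; open, the fingers measure 114 mm over their backs; the gripper's body (76 mm by 85 mm) begins 54 mm behind the grasp point. The pads swing forward as they close: fully open they stand 13 mm farther back than shut.
Start: joints at [-1.261, 0.628, 0.038, 1.517, -0.027, 0.996, -0.02], TCP at [238.538, 604.663, 231.313] pointing down, gripper open.
Joint ranges: [-3.06, 3.06], [-0.37, 2.12], [-1.25, 1.32], [0.18, 2.47], [-1.1, 4.24], [0.23, 1.98], [-2.94, 2.94]. Speed limits (rad/s): [2.57, 2.57, 3.14, 3.14, 3.14, 3.14, 3.14].

### API

Orientations are given as [roll, pitch, yaw] about the fixed x, y, z axes, in that order (R = Rz(yaw) Ry(pitch) Rx(roll)).
In Python, from cell import status, eyes, ctrl gives the robot as it stands. The module is installed in compiled form; this text tells all that it offers.
- The arm moves only by the tool apply_moves, never from a script. Its argument "targets" is a list of rows, each a list of 3 entries, a list of its own where there are three numbers: the shift along the tool's x, y, z in mm, then the turn about the tool's x in degrees, then the finger opening in mm, from 0 to 85.4. In form: [[[dx, dy, dz], roll, claw], ...]. A call has 1 to 10 rows; each row shifts and turns the pose as measured when the row begins, along the tool's axes as they then stand; what a row does not reach is not made up. A row lasts 1/8 s, in which the tool goes at most 62.5 mm and 10.7 degrees, less where a joint would pass 70% of its speed; a pose out of reach is approached as far as the arm can. A call is refused whole if a number of a shift passes 62.5 or a number of a turn 10.7, either way. A call with a gripper value outside its range is refused whole. The fingers move at their own pace and stop on an object; the grip force is fixed at half the most. Time passes only in rows, so rows that do not move let the fingers close. It gives the time, the measured TCP pose, the force and the opening at its end, in the units of the state.
- status.read_state(): the state, without advancing time (a new reading comes with each control period).
- eyes.get_image(name): name is "side" or "top"; returns (picture, depth): 480x640x3 uint8, blue, green, red; 480x640 float32, mm along the optical axis (not along the pixel's ray), 0 where there is no reading.
- eyes.camera_params(name): a dict with "fx", "fy", "cx", "cy" (pixels), "dist" ([k1, k2, p1, p2, k3] as OpenCV has them; the pictures are not rectified), "R" (3x3) and "t" (3): a world point X has camera coordinates R X + t. Camera axes: x right, y down, z forward; pixel columns grow to the right and rows downward; lengths in mm; the calibration is good to about 2 mm. A picture is of the moment at which its call begins. camera_params takes no time and is no camera call.
- ctrl.finish_job(): hands the job in, once; it reports no verdict.
The state is a dict: "clock": time; "qpos": joint angles; "qd": joint speeds; "tau": joint torques, N m; "eef_pos": TCP position; "tool_rot": TCP orientation; "force": force on the tool from outside, world axes, zero at the start; "torque": the same for the moment, N m; "width": finger opening in mm.
Only numpy, scipy, OpenCV 4.12 (cv2) and the standard library are available. Lean on these libraries where they do the work, as an engineer would, in place of code of your own. Each camera call takes 0.05 s, during which the arm holds its last target.

### The job

Take the x-y stage's carrier by its round post and slide it until the ring mark stands under the tip of the fixed pointer; pause there for a second, then slide on until the cross mark stands under the tip, pause again, and leave it there. Then lift the square-headed splined key out of its stand, turn it until its splines mesh with the slots of the lock socket on the stage, and push it fully home against the spring. Finish while the gripper still holds the key pressed home, because the spring lifts it again when let go; leave the loupe, the screwdriver and the tubes alone.

Things in the scene. Friction and masses are not known exactly. Their poses are not given: they have to be found in the camera images.
- carrier_post (a point): centre of the top of the round steel post (20 mm diameter, 40 mm tall) on the robot-side end of the steel carrier (120 x 80 mm, top 45 mm above the table). The post drags the carrier: it slides along the stage's x (travel +-30 mm) and y (+-25 mm) only, resists with about 2 N per axis and stays where left. The stage is fixed. Axes: the stage's (x away from the robot, turned by its yaw)
- pointer_tip (a point): tip of the thin fixed steel pointer that reaches from a pillar at the far edge of the stage over the carrier, 7 mm above the carrier's top, its arm at most 70 mm above the table; its axes are the stage's axes
- ring_mark (a point): centre of the black ring mark (14 mm diameter) on the white panel of the carrier's top; with the post at (0, 0) it lies at (90, -15) mm along the stage's x and y
- cross_mark (a point): centre of the black cross mark (16 mm across) on the white panel of the carrier's top; with the post at (0, 0) it lies at (48, 15) mm along the stage's x and y
- key: loose steel key, 62 mm tall, 0.12 kg, upright in a stand (46 mm square, 34 mm tall), collar on its top. Origin: stem's lower end, z up. Stem 22 mm long: four splines, a plus along the key's x and y, 22 mm across, each 6.5 mm wide, last 4 mm tapered. Round collar (34 mm diameter) z = 22 to 28 mm. Square head 26 x 26 mm, z = 28 to 62 mm, faces square to x and y. Repeats every quarter turn
- socket_mouth (a point): centre of the mouth of the lock socket, a fixed 46 mm square steel block on the stage's left (+y) part, top 50 mm above the table. Bore: a plus of slots along this point's x and y (parallel to the block's faces), 24.5 mm across, 9 mm wide; the key fits in any quarter turn. Spring plunger 10 mm below the mouth. Home: collar on the block, stem's end 22 mm below the mouth
- lock_plunger (a joint): spring plunger in the socket: 0 = up, grows as it is pressed down; about 0.012 m with the key fully home; the spring pushes back with 3 N at the start and 9 N at home
- loupe: bystander: small black round magnifier, 35 mm diameter, 42 mm tall, standing; origin at the centre of its underside; leave alone
- red_screwdriver: bystander: small screwdriver, 114 mm long, lying near the front edge; origin under its middle; leave alone
- tip_tube_b: bystander: small capped tube, 20 mm diameter, 64 mm tall, standing with two like it at the back right; origin at the centre of its underside; leave alone
Mind the look-alikes: they are no part of the job. What is shaped like the key but orange or purple is not meant.

How it is judged:
By the outcome, as a careful person would: the job done as asked, in the order asked, and still so for the second after the job is handed in, while the arm keeps its last pose, push and grip.
It also fails if it takes over 58 s, if anything falls off the work surface, if the arm or the gripper's body presses on something with over 40 N, if the wrist force passes 120 N, or if a joint passes its speed limit or range.

## Working session

There is one attempt and no reset: what is moved stays moved. The work goes in short steps, Python scripts to look and compute and a tool call to move; the robot and the scene stay as the last step left them, time stands still between calls to the robot, and variables do not carry over. Pictures are saved under pics/ and viewed, and the job is handed in when it is done.

Besides the shell and the picture viewer there is one more tool, called after "Call:" as name(argument=value, ...) on one line, values as JSON. apply_moves: Moves the arm, as the interface text tells. Its arguments: {"type":"object","properties":{"targets":{"type":"array"}},"required":["targets"]}

```bash
mkdir -p pics; ls
cat > h.py <<'E'
import numpy as np, cv2
from cell import status, eyes, ctrl
def snap(n,f):
    p,d=eyes.get_image(n); cv2.imwrite('pics/%s.png'%f,p); np.save('pics/%s.npy'%f,d); return p,d
def ray(n,u,v):
    c=eyes.camera_params(n);K=np.array([[c['fx'],0,c['cx']],[0,c['fy'],c['cy']],[0,0,1]])
    q=cv2.undistortPoints(np.array([[[u,v]]],float),K,np.array(c['dist'],float))[0,0]
    R=np.array(c['R']);t=np.array(c['t']).ravel()
    return -R.T@t, R.T@np.array([q[0],q[1],1.])
def atz(n,u,v,z):
    o,d=ray(n,u,v); return o+d*(z-o[2])/d[2]
def atd(n,u,v,D):
    o,d=ray(n,u,v); return o+d*D
def proj(n,X):
    c=eyes.camera_params(n);K=np.array([[c['fx'],0,c['cx']],[0,c['fy'],c['cy']],[0,0,1]])
    r,_=cv2.Rodrigues(np.array(c['R'],float)); return cv2.projectPoints(np.array(X,float).reshape(-1,3),r,np.array(c['t'],float),K,np.array(c['dist'],float))[0][:,0]
def crop(f,x0,y0,x1,y1,s,o):
    im=cv2.imread('pics/%s.png'%f)[y0:y1,x0:x1]; cv2.imwrite('pics/%s.png'%o,cv2.resize(im,None,fx=s,fy=s,interpolation=cv2.INTER_CUBIC))
E
python3 - <<'E'
from h import *
snap('top','t0');snap('side','s0')
s=status.read_state()
for k in s: print(k,np.round(s[k],3))
print(ctrl.grip_point_offset)
for n in('top','side'):
    o,d=ray(n,320,240);print(n,o,d)
E
```

```text
pics
clock 0.1
qpos [-1.261  0.629  0.038  1.518 -0.027  0.996 -0.02 ]
qd [ 0.001 -0.001  0.    -0.005 -0.     0.001 -0.001]
tau [ 2.0000e-03 -5.6453e+01  1.2300e+00 -1.9398e+01  1.1000e-02  5.0000e-03
 -0.0000e+00]
eef_pos [238.331 604.131 230.481]
tool_rot [-3.128  1.569 -1.933]
force [-0.673  0.035  0.155]
torque [ 0.001  0.049 -0.053]
width 84.932
-18.700000000000003
top [ 292.93537438   34.30710919 1054.02016398] [ 0.20033796 -0.02380978 -0.97962833]
side [519.2105985  762.09216114 662.88888983] [-0.02349842 -0.76505071 -0.64408268]
```

View pics/t0.png

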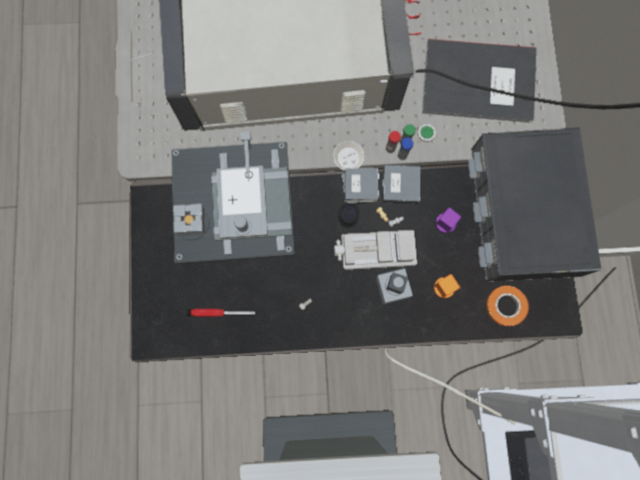

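View pics/s0.png

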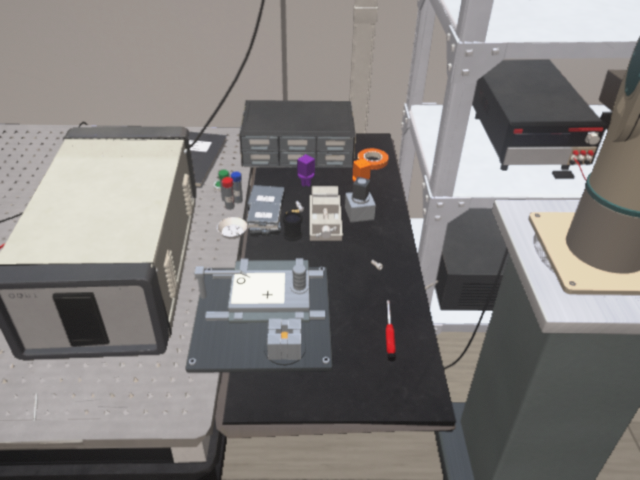

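Run:
```python
from h import *
print(proj('top',[[0,0,0],[238,604,231],[600,0,0],[600,200,0]]),proj('side',[[0,0,0],[238,604,231],[600,0,0]]))
for n,a in(('top','t0'),('side','s0')):
    c=eyes.camera_params(n);print(c['fx'],c['dist'])
crop('t0',165,120,305,270,5,'t0a');crop('t0',370,180,480,310,5,'t0b');crop('s0',180,245,350,375,4.5,'s0a');crop('s0',220,140,400,260,4,'s0b')
```

```text
[[ 345.45955989  562.03161005]
 [-145.42115459  443.53599221]
 [ 321.82600659  188.95001801]
 [ 208.31361643  195.20479497]] [[603.88498998 251.43624816]
 [731.10909722 590.81130248]
 [260.62061829 248.8632492 ]]
620.9417442546483 [0.05179035 0.         0.         0.         0.        ]
572.1498558231468 [0.06274854 0.         0.         0.         0.        ]
```

View pics/t0a.png

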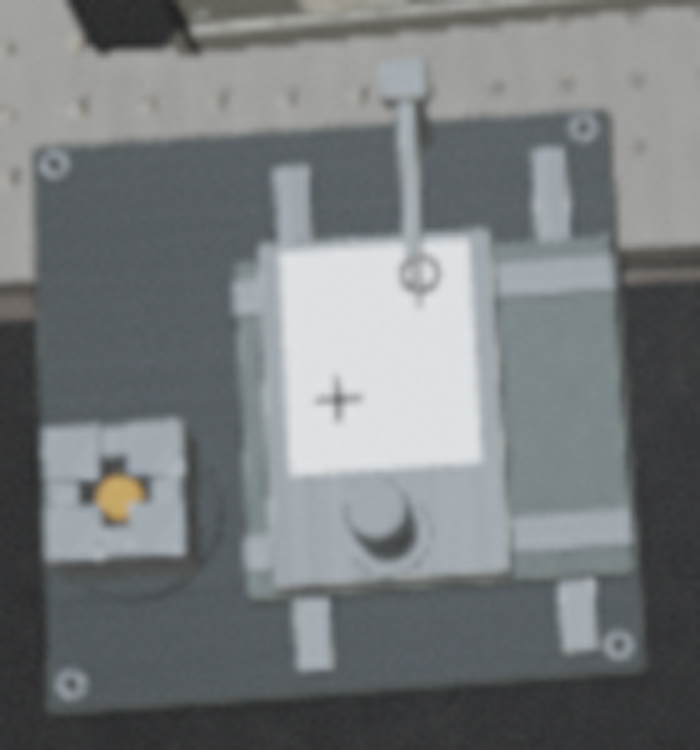

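View pics/t0b.png

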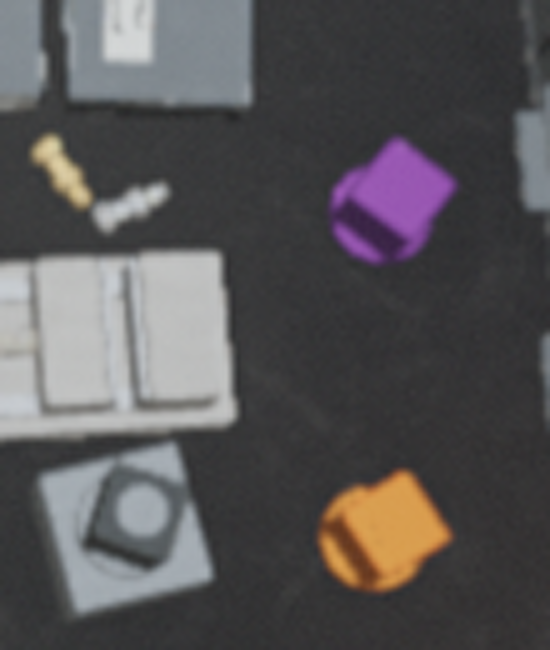

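View pics/s0a.png

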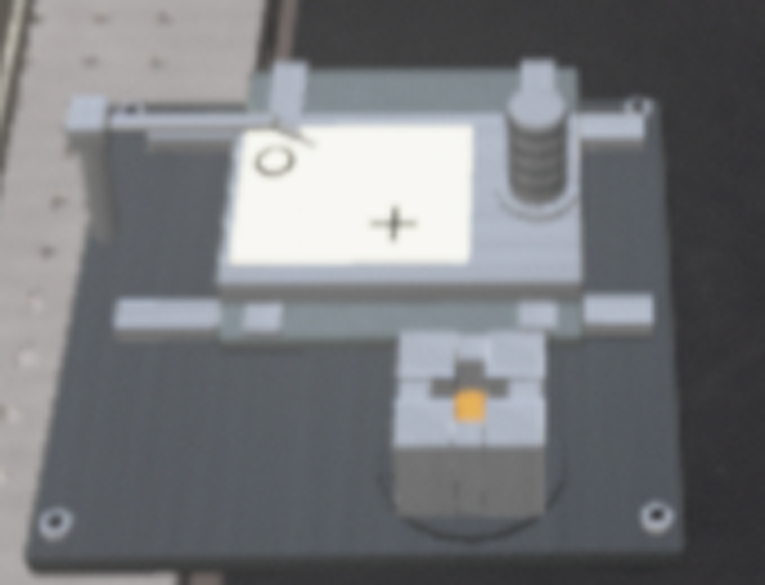

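View pics/s0b.png

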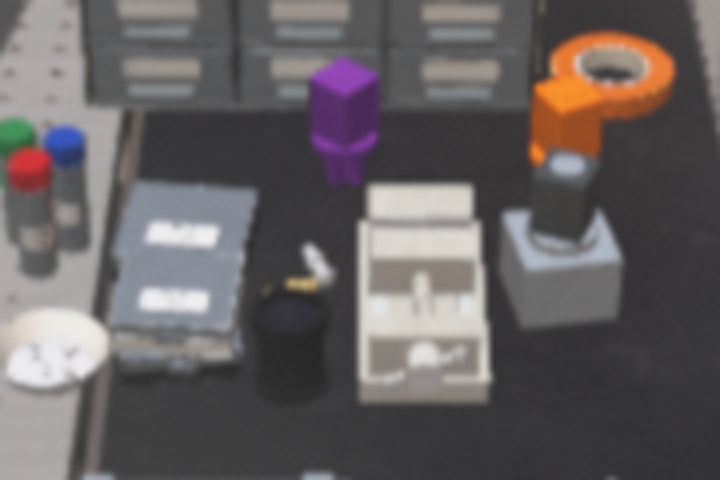

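Run:
```python
from h import *
def p(l,n,u,v,z): print(l,np.round(atz(n,u,v,z),1))
T=lambda x,y:(165+x/5-.4,120+y/5-.4)
S=lambda x,y:(180+x/4.5-.4,245+y/4.5-.4)
p('post','top',*T(380,508),85);p('post s','side',*S(537,107),85)
p('ring','top',*T(420,273),45);p('ring s','side',*S(275,161),45)
p('cross','top',*T(339,400),45);p('cross s','side',*S(394,223),45)
p('tip','top',*T(420,302),52);p('tip s','side',*S(314,145),52)
for c in[(42,428),(182,418),(187,555),(45,562)]:p('sock','top',*T(*c),50)
for c in[(400,332),(546,332),(544,446),(394,446)]:p('sock s','side',*S(*c),50)
d=np.load('pics/t0.npy');print(np.round(d[272:292:2,384:412:3]))
for uv in [(240,221),(188,212),(398,282),(182,226)]:
  print(np.round(atd('top',*uv,d[uv[1],uv[0]]),1))
crop('t0',375,262,417,306,14,'t0k');crop('s0',335,170,385,228,10,'s0k');crop('t0',225,140,265,240,6,'t0c')
```

```text
post [529.1 136.   85. ]
post s [530.2 141.1  85. ]
ring [619.9 123.9  45. ]
ring s [620.1 125.8  45. ]
cross [576.9 152.7  45. ]
cross s [577.8 155.1  45. ]
tip [607.5 123.6  52. ]
tip s [606.5 125.2  52. ]
sock [571.5 251.3  50. ]
sock [572.3 204.6  50. ]
sock [525.3 204.   50. ]
sock [525.6 250.8  50. ]
sock s [572.6 207.8  50. ]
sock s [526.4 207.6  50. ]
sock s [526.5 253.3  50. ]
sock s [571.7 253.5  50. ]
[[1066. 1067. 1063. 1032. 1031. 1031. 1027. 1029. 1064. 1060.]
 [1028. 1029. 1029.  992.  989.  992. 1031. 1028. 1063. 1061.]
 [1027.    0. 1014.  990.  988.  987.  990.  990. 1062. 1062.]
 [1027. 1026. 1002.  986.  983.  989.  990.  987. 1059. 1058.]
 [1029. 1019.  989.  988.  986.    0.  985.  989. 1058. 1063.]
 [1027. 1021.  985.  985.  985.  981.  986.  985. 1027. 1059.]
 [1024. 1020.  986.  987.  985.  984.  985.  987. 1024. 1064.]
 [1025. 1005.  986.  986.  984.  981.  980.  989. 1021. 1061.]
 [1028. 1002.  990.  985.  986.  987.  983. 1026. 1025. 1063.]
 [1023. 1019. 1005.  998.  986.  983.  983. 1021. 1022. 1058.]]
[529.6 137.   84.5]
[561.  228.5  39.9]
[ 418.3 -108.7   75. ]
[534.9 236.7  50.5]
```

View pics/t0k.png

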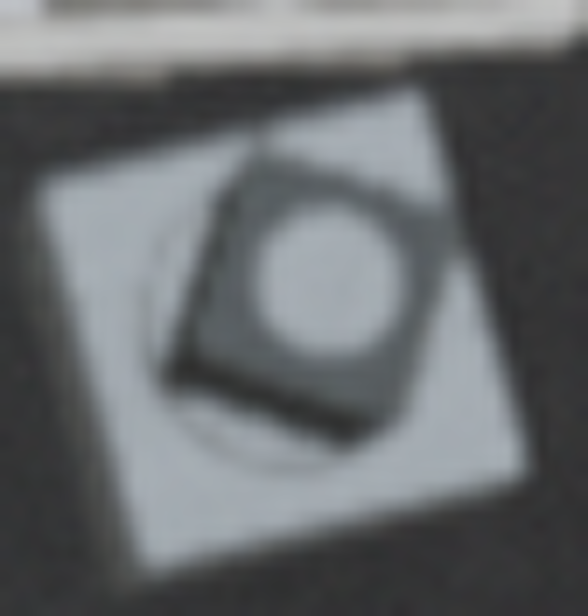

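View pics/s0k.png

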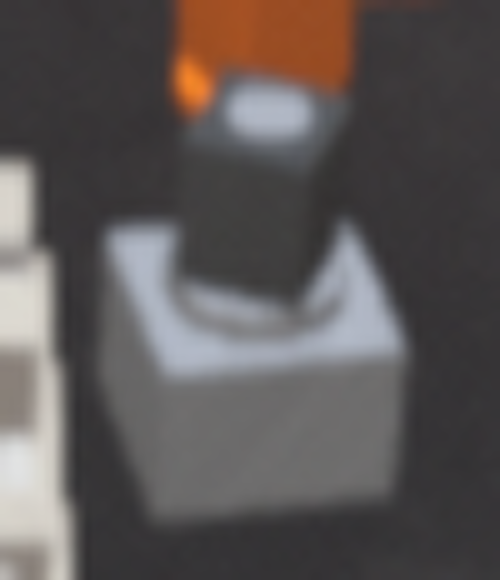

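```bash
cat >> h.py <<'E'
def Rm(rpy):
    from scipy.spatial.transform import Rotation as Ro
    return Ro.from_euler('xyz',rpy).as_matrix()
def plan(target,zyaw=None,step=60,n=None):
    """target world pos; zyaw deg: desired heading of tool z in world (mod 180)"""
    s=status.read_state();R=Rm(s['tool_rot']);p=np.array(s['eef_pos']);D=np.array(target)-p
    h=np.degrees(np.arctan2(R[1,2],R[0,2])); x=R[:,0]
    print('pos',p.round(1),'zheading',round(h,2),'xaxis',x.round(4),'w',round(s['width'],1),'F',np.round(s['force'],1),'t',s['clock'],'q7',np.round(s['qpos'],2))
    turn=0
    if zyaw is not None:
        dh=(zyaw-h+90)%180-90; turn=-dh  # tool x down
    import math
    n=n or max(1,math.ceil(np.linalg.norm(D)/step),math.ceil(abs(turn)/10))
    from scipy.spatial.transform import Rotation as Ro
    rows=[];Rc=R
    for i in range(n):
        rows.append([list(np.round(Rc.T@(D/n),1)),round(turn/n,2)]); Rc=Rc@Ro.from_rotvec([np.radians(turn/n),0,0]).as_matrix()
    for r in rows: print([[float(a) for a in r[0]],float(r[1])])
E
python3 - <<'E'
from h import *
T=lambda x,y:(165+x/5-.4,120+y/5-.4)
B=[atz('top',*T(*c),8) for c in [(54,164),(583,128),(71,684),(619,645)]]
for b in B: print(b.round(1))
d=np.load('pics/t0.npy');print(atd('top',200,250,np.median(d[248:253,198:203])), atd('top',180,190,np.median(d[188:193,178:183])))
for a,b,o in((0,2,0),(1,3,0)):
    v=B[a]-B[b];print('yaw',np.degrees(np.arctan2(v[1],v[0])))
for a,b in((0,1),(2,3)):
    v=B[a]-B[b];print('yaw',np.degrees(np.arctan2(-v[0],v[1])))
K=lambda x,y:(375+x/14-.46,262+y/14-.46)
print('key disk',atz('top',*K(330,282),74)); 
print('stand',[atz('top',*K(*c),34).round(1) for c in[(40,185),(420,85),(528,470),(148,572)]])
# overlay hypotheses
im=cv2.imread('pics/t0.png')[262:306,375:417];im=cv2.resize(im,None,fx=14,fy=14,interpolation=cv2.INTER_CUBIC)
c0=atz('top',*K(330,282),74);a=np.radians(-19.5)
for z in(74,40):
  P=[[c0[0]+13*(sx*np.cos(a)-sy*np.sin(a)),c0[1]+13*(sx*np.sin(a)+sy*np.cos(a)),z] for sx,sy in((1,1),(1,-1),(-1,-1),(-1,1))]
  q=((proj('top',P)-[375,262]+.46)*14).astype(int);cv2.polylines(im,[q],True,(0,255,255),1)
cv2.imwrite('pics/ov.png',im)
S=lambda x,y:(335+x/10-.45,170+y/10-.45)
print('key side',atz('side',*S(270,110),74))
plan([529,137,130],90)
E
```

```text
[679.4 254.8   8. ]
[682.3  67.4   8. ]
[492.1 251.5   8. ]
[494.9  63.9   8. ]
[500.5080388  214.63696351  11.19822557] [608.74204968 247.05084523  11.73516192]
yaw 1.0228627725915675
yaw 1.0766911973163276
yaw 0.8836949859540654
yaw 0.8634487127759469
key disk [ 418.94499603 -109.07914987   74.        ]
stand [array([437.5, -81.8,  34. ]), array([ 446.9, -127.6,   34. ]), array([ 400.7, -136.1,   34. ]), array([391.2, -90.8,  34. ])]
key side [ 419.38098047 -106.984012     74.        ]
pos [238.3 604.1 230.5] zheading 68.47 xaxis [-6.0e-04 -1.6e-03 -1.0e+00] w 84.9 F [-0.7  0.   0.2] t 0.1 q7 [-1.26  0.63  0.04  1.52 -0.03  1.   -0.02]
[[10.1, -44.2, -32.8], -2.15]
[[10.1, -42.9, -34.4], -2.15]
[[10.1, -41.6, -36.0], -2.15]
[[10.1, -40.2, -37.5], -2.15]
[[10.1, -38.8, -39.0], -2.15]
[[10.1, -37.3, -40.4], -2.15]
[[10.1, -35.7, -41.8], -2.15]
[[10.1, -34.1, -43.1], -2.15]
[[10.1, -32.5, -44.4], -2.15]
[[10.1, -30.8, -45.6], -2.15]
```

View pics/ov.png

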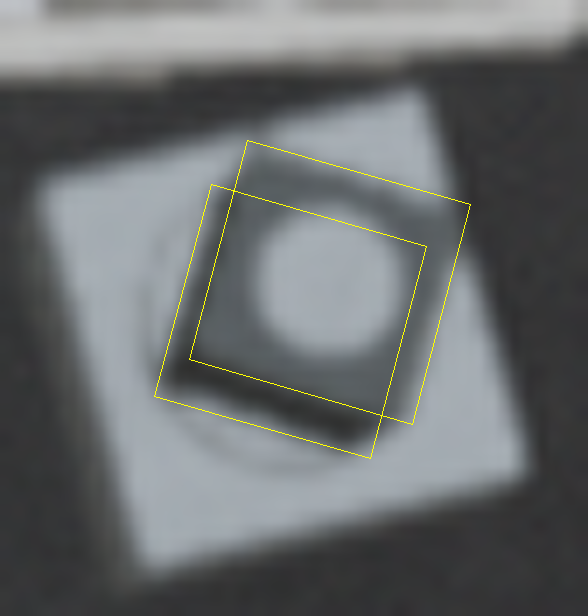

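Call:
apply_moves(targets=[[[8, -44.2, -32.8], -2.15, 60], [[8, -42.9, -34.4], -2.15, 60], [[8, -41.6, -36], -2.15, 60], [[8, -40.2, -37.5], -2.15, 60], [[8, -38.8, -39], -2.15, 60], [[8, -37.3, -40.4], -2.15, 60], [[8, -35.7, -41.8], -2.15, 60], [[8, -34.1, -43.1], -2.15, 60], [[8, -32.5, -44.4], -2.15, 60], [[8, -30.8, -45.6], -2.15, 60]])

```text
clock: 1.35
eef_pos: [537.5, 130.9, 144.6]
tool_rot: [1.553, 1.567, -3.136]
force: [1.3, 0.2, 0.2]
width: 59.9
```

Run:
```python
from h import *
plan([529.6,138,130],90)
crop('t0',235,150,265,190,14,'t0p');crop('s0',222,262,272,292,14,'s0p')
```

```text
pos [537.5 130.9 144.6] zheading 91.37 xaxis [-0.0037 -0.     -1.    ] w 59.9 F [1.3 0.2 0.2] t 1.35 q7 [-0.22  0.61 -0.1   1.87  0.09  0.67  1.22]
[[14.6, 7.7, 7.3], 1.37]
```

View pics/t0p.png

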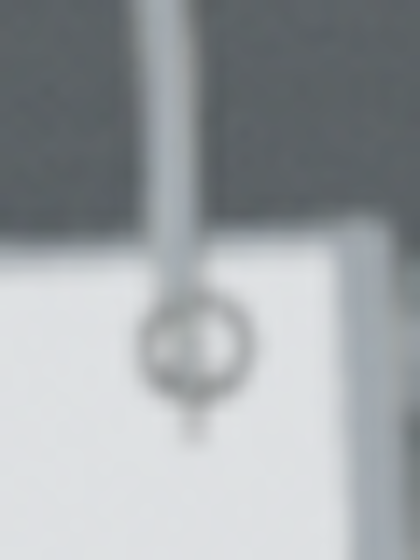

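View pics/s0p.png

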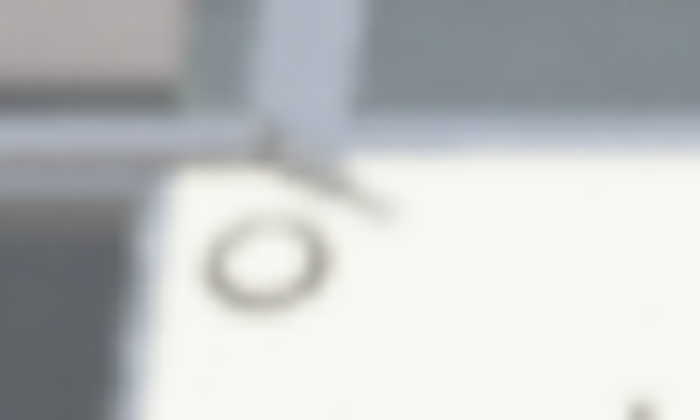

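Run:
```python
from h import *
T=lambda x,y:(235+x/14-.46,150+y/14-.46)
S=lambda x,y:(222+x/14-.46,262+y/14-.46)
for n,F,r,t in(('top',T,(196,348),(194,438)),('side',S,(267,264),(393,214))):
    a=atz(n,*F(*r),45);b=atz(n,*F(*t),52);print(n,a.round(1),b.round(1),(b-a).round(1))
```

```text
top [619.6 124.   45. ] [606.1 124.   52. ] [-13.5   0.    7. ]
side [620.2 125.9  45. ] [606.1 125.2  52. ] [-14.1  -0.7   7. ]
```

Call:
apply_moves(targets=[[[14, 7.7, 7.3], 1.37, 60], [[0, 0, 0], 0, 60]])

```text
clock: 1.6
eef_pos: [531.9, 130.6, 129.0]
tool_rot: [2.259, 1.566, -2.465]
force: [-0.2, -0.0, -0.1]
width: 59.9
```

Run:
```python
from h import *
plan([529.6,138,54],90)
snap('side','s1');crop('s1',200,150,360,310,4,'s1a')
```

```text
pos [531.9 130.6 129. ] zheading 89.33 xaxis [-0.0041 -0.0033 -1.    ] w 59.9 F [-0.2 -0.  -0.1] t 1.6 q7 [-0.24  0.62 -0.09  1.9   0.09  0.63  1.18]
[[37.5, 1.0, 3.8], -0.33]
[[37.5, 1.0, 3.8], -0.33]
```

View pics/s1a.png

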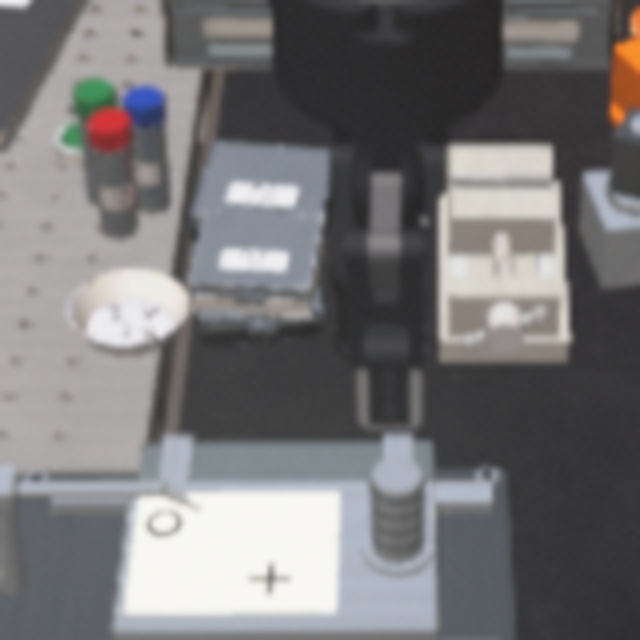

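Call:
apply_moves(targets=[[[0, 1, 7], 0, 60], [[30, 0.5, 0.5], 0, 60], [[30, 0, 0], 0, 60], [[12, 0, 0], 0, 60], [[0, 0, 0], 0, 60], [[0, 0, 0], 0, 60]])

```text
clock: 2.4
eef_pos: [534.6, 144.3, 60.4]
tool_rot: [-1.557, 1.564, 0.011]
force: [0.4, -0.4, -0.1]
width: 60.0
```

Run:
```python
from h import *
plan([529.6,138,55],90)
snap('side','s2');crop('s2',220,170,360,310,5,'s2a');snap('top','t2');crop('t2',165,120,305,270,4,'t2a')
```

```text
pos [534.6 144.3  60.4] zheading 89.82 xaxis [ 7.e-03  1.e-04 -1.e+00] w 60.0 F [ 0.4 -0.4 -0.1] t 2.4 q7 [-0.27  0.74 -0.07  1.93  0.11  0.47  1.15]
[[5.4, 5.0, -6.3], -0.18]
```

View pics/s2a.png

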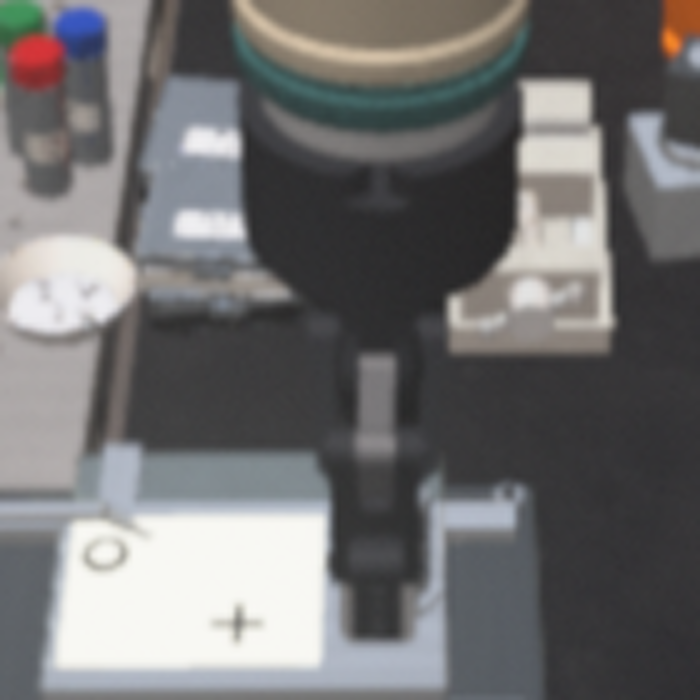

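View pics/t2a.png

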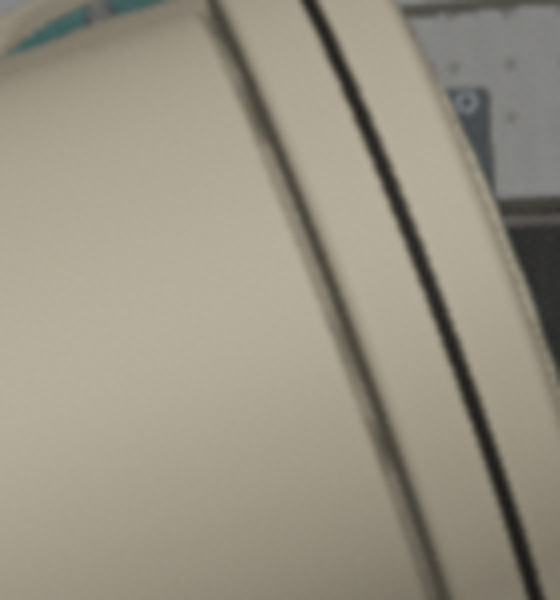

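Call:
apply_moves(targets=[[[3, 5, -6.3], 0, 60], [[0, 0, 0], 0, 60]])

```text
clock: 2.75
eef_pos: [529.8, 137.1, 58.4]
tool_rot: [-1.541, 1.562, 0.026]
force: [-0.5, 0.3, 0.3]
width: 60.0
```

Run:
```python
from h import *
plan([529.6,138,55],90)
```

```text
pos [529.8 137.1  58.4] zheading 89.77 xaxis [ 8.8e-03  2.0e-04 -1.0e+00] w 60.0 F [-0.5  0.3  0.3] t 2.75 q7 [-0.26  0.73 -0.07  1.95  0.11  0.45  1.16]
[[3.3, 0.3, 0.9], -0.23]
```

Good; small down, then close.

Call:
apply_moves(targets=[[[3.3, 0.3, 0.9], 0, 60], [[0, 0, 0], 0, 0], [[0, 0, 0], 0, 0], [[0, 0, 0], 0, 0], [[0, 0, 0], 0, 0], [[0, 0, 0], 0, 0], [[0, 0, 0], 0, 0]])

```text
clock: 3.62
eef_pos: [529.8, 138.0, 55.2]
tool_rot: [-1.526, 1.561, 0.04]
force: [-0.0, -0.9, 1.1]
width: 18.2
```

Run:
```python
from h import *
s=status.read_state();print(s['eef_pos'],s['force'],s['width'])
snap('side','s3');crop('s3',220,230,340,320,6,'s3a')
```

```text
[529.81588509 137.96969171  55.24354918] [-0.04175762 -0.93086872  1.05412595] 18.231096594050314
```

View pics/s3a.png

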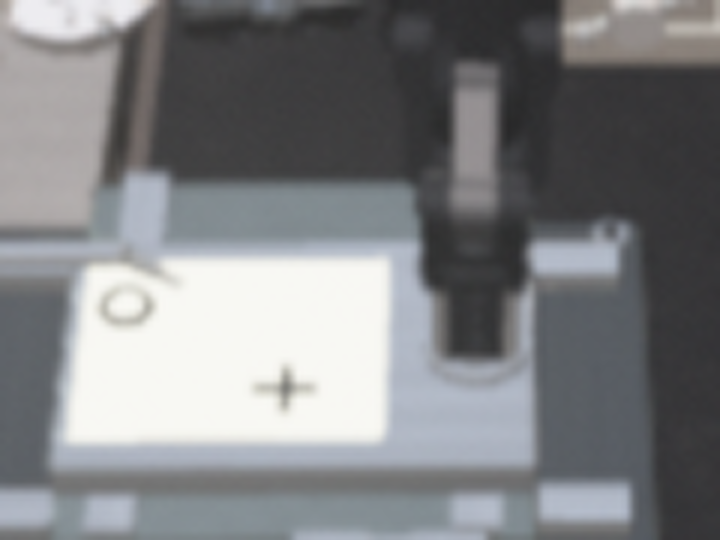

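Call:
apply_moves(targets=[[[0, 4, 0], 0, 0], [[0, 5, 0], 0, 0], [[0, 4, -0.4], 0, 0], [[0, 0, 0], 0, 0], [[0, 0, 0], 0, 0]])

```text
clock: 4.3
eef_pos: [517.6, 137.8, 55.3]
tool_rot: [-1.482, 1.558, 0.084]
force: [1.9, -1.1, -1.4]
width: 18.6
```

```bash
cat > meas.py <<'E'
from h import *
import sys
f=sys.argv[1]
s=status.read_state();print(s['clock'],s['eef_pos'].round(2) if hasattr(s['eef_pos'],'round') else s['eef_pos'],np.round(s['force'],1),s['width'])
snap('side',f);crop(f,222,262,292,312,10,f+'p')
E
python3 meas.py s4
```

```text
4.3 [517.6  137.78  55.25] [ 1.9 -1.1 -1.4] 18.566513195161146
```

View pics/s4p.png

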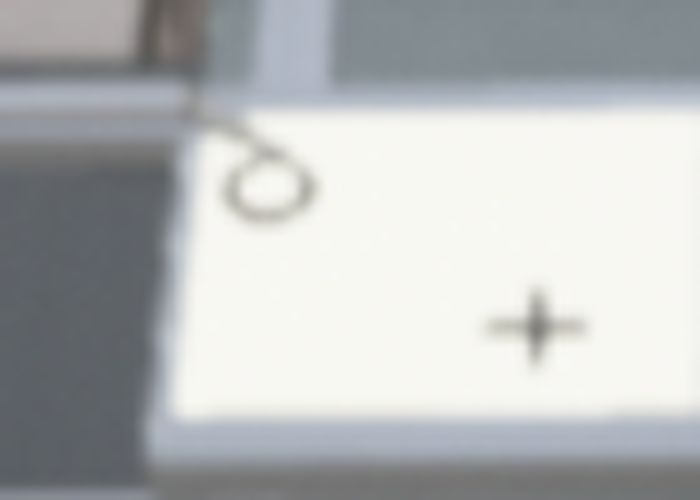

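Run:
```python
from h import *
F=lambda x,y:(222+x/10-.45,262+y/10-.45)
r=atz('side',*F(269.5,188),45);c=atz('side',*F(537,326),45);t=np.array([606.1,125.2])
print(r,c,r[:2]-t,c[:2]-t,c-r)
```

```text
[608.1565786  125.69998454  45.        ] [565.62493652 154.98677223  45.        ] [2.0565786  0.49998454] [-40.47506348  29.78677223] [-42.53164208  29.28678769   0.        ]
```

Call:
apply_moves(targets=[[[0, 1.9, -0.2], 0, 0], [[0, 0, 0], 0, 0], [[0, 0, 0], 0, 0]])

```text
clock: 4.72
eef_pos: [515.8, 137.8, 55.3]
tool_rot: [-1.464, 1.558, 0.103]
force: [1.4, -0.1, -0.5]
width: 18.5
```

```bash
python3 meas.py s5
```

```text
4.725 [515.75 137.75  55.25] [ 1.4 -0.1 -0.5] 18.458282027178
```

View pics/s5p.png

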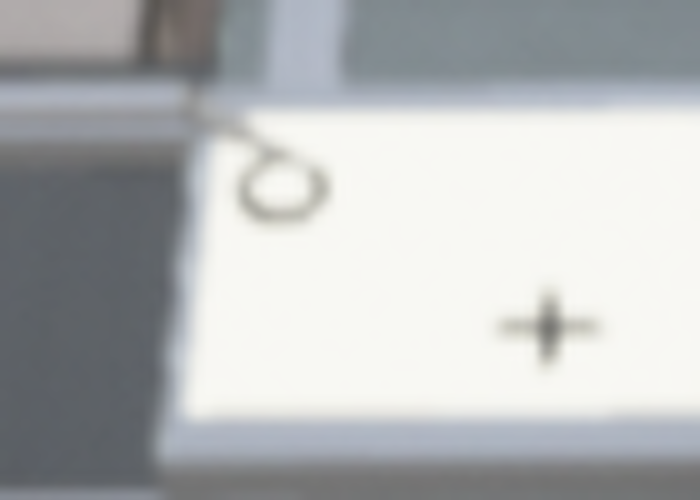

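Call:
apply_moves(targets=[[[0, 0, 0], 0, 0], [[0, 0, 0], 0, 0], [[0, 0, 0], 0, 0], [[0, 0, 0], 0, 0], [[0, 0, 0], 0, 0], [[0, 0, 0], 0, 0], [[0, 0, 0], 0, 0], [[0, 0, 0], 0, 0], [[0, 0, 0], 0, 0], [[0, 0, 0], 0, 0]])

```text
clock: 6.02
eef_pos: [515.8, 137.8, 55.2]
tool_rot: [-1.461, 1.558, 0.105]
force: [0.9, 0.1, -0.3]
width: 18.2
```

```bash
python3 meas.py s6; python3 -c "
from h import *
p=status.read_state()['eef_pos'];plan([515.75+42.6,137.75-29.4,55.2],90,step=6)"
```

```text
6.025 [515.76 137.76  55.25] [ 0.9  0.1 -0.3] 18.17605841066398
pos [515.8 137.8  55.3] zheading 89.74 xaxis [ 0.0128  0.0014 -0.9999] w 18.6 F [ 2.   0.8 -0.3] t 6.075 q7 [-0.27  0.73 -0.06  1.99  0.11  0.41  1.15]
[[0.1, -4.7, -3.2], -0.03]
[[0.1, -4.7, -3.2], -0.03]
[[0.1, -4.7, -3.3], -0.03]
[[0.1, -4.7, -3.3], -0.03]
[[0.1, -4.7, -3.3], -0.03]
[[0.1, -4.7, -3.3], -0.03]
[[0.1, -4.7, -3.3], -0.03]
[[0.1, -4.7, -3.3], -0.03]
[[0.1, -4.7, -3.3], -0.03]
```

View pics/s6p.png

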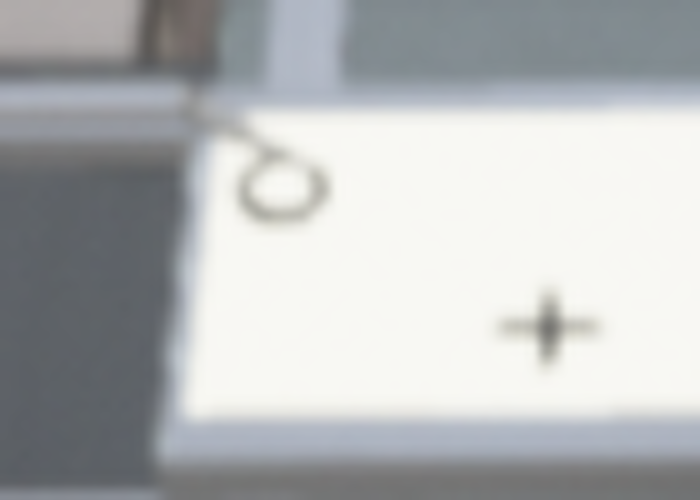

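The ring stayed put at crop (283,189), with the tip in the same place. On to the cross.

Call:
apply_moves(targets=[[[0, -4.7, -3.2], 0, 0], [[0, -4.7, -3.2], 0, 0], [[0, -4.7, -3.3], 0, 0], [[0, -4.7, -3.3], 0, 0], [[0, -4.7, -3.3], 0, 0], [[0, -4.7, -3.3], 0, 0], [[0, -4.7, -3.3], 0, 0], [[0, -4, -2.5], 0, 0], [[0, 0, 0], 0, 0], [[0, 0, 0], 0, 0]])

```text
clock: 7.32
eef_pos: [552.4, 111.5, 55.2]
tool_rot: [-1.309, 1.563, 0.258]
force: [-2.6, 2.8, 2.5]
width: 18.1
```

```bash
python3 meas.py s7; python3 -c "
from h import *
plan([515.75+42.6,137.75-29.4,55.2],90,step=6)"
```

```text
7.325 [552.37 111.54  55.24] [-2.6  2.8  2.5] 18.129722556840655
pos [552.4 111.6  55.2] zheading 89.82 xaxis [ 0.0077  0.002  -1.    ] w 17.8 F [-1.8  1.1  1.4] t 7.375 q7 [-0.2   0.75 -0.08  1.9   0.12  0.48  1.21]
[[0.0, -3.0, -1.6], -0.09]
[[0.0, -3.0, -1.6], -0.09]
```

View pics/s7p.png

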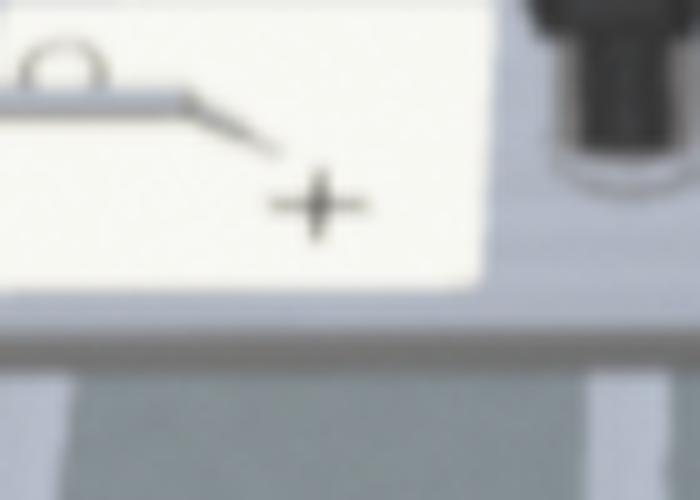

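Run:
```python
from h import *
F=lambda x,y:(222+x/10-.45,262+y/10-.45)
c=atz('side',*F(317,204),45);t=atz('side',*F(282,155),52)
print(c,t,t-c)
```

```text
[600.59073785 129.15826097  45.        ] [605.84741224 125.67708839  52.        ] [ 5.25667439 -3.48117257  7.        ]
```

Call:
apply_moves(targets=[[[0, -3, -1.7], 0, 0], [[0, -2.8, -1.7], 0, 0], [[0, 0, 0], 0, 0], [[0, 0, 0], 0, 0]])

```text
clock: 7.88
eef_pos: [558.1, 108.2, 55.2]
tool_rot: [-1.286, 1.563, 0.282]
force: [-1.8, 2.7, 2.5]
width: 18.1
```

```bash
python3 meas.py s8; python3 -c "
from h import *
plan([515.75+42.6,137.75-29.4,55.2],90,step=6)"
```

```text
7.875 [558.09 108.19  55.23] [-1.8  2.7  2.5] 18.139404763271507
pos [558.1 108.2  55.3] zheading 89.84 xaxis [ 0.0072  0.002  -1.    ] w 18.4 F [-1.8  1.5  0.9] t 7.925 q7 [-0.19  0.76 -0.08  1.89  0.12  0.49  1.22]
[[0.1, -0.2, 0.1], -0.16]
```

View pics/s8p.png

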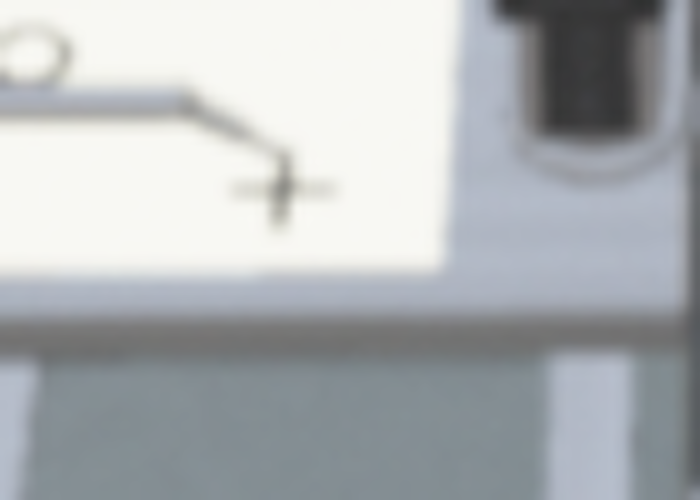

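Call:
apply_moves(targets=[[[0, 0, 0], 0, 0], [[0, 0, 0], 0, 0], [[0, 0, 0], 0, 0], [[0, 0, 0], 0, 0], [[0, 0, 0], 0, 0], [[0, 0, 0], 0, 0], [[0, 0, 0], 0, 0], [[0, 0, 0], 0, 0], [[0, 0, 0], 0, 0], [[0, 0, 0], 0, 0]])

```text
clock: 9.18
eef_pos: [558.1, 108.2, 55.3]
tool_rot: [-1.304, 1.563, 0.264]
force: [-1.8, 1.6, 1.4]
width: 18.1
```

Call:
apply_moves(targets=[[[0, 0, 0], 0, 50], [[0, 0, 0], 0, 50], [[0, 0, 0], 0, 50], [[0, 0, 0], 0, 50], [[-20, 0, 0], 0, 50], [[-40, 0, 0], 0, 50], [[-40, 0, 0], 0, 50], [[-20, 0, 0], 0, 50], [[0, 0, 0], 0, 45]])

```text
clock: 10.3
eef_pos: [558.2, 105.9, 178.0]
tool_rot: [-1.605, 1.562, -0.039]
force: [-0.4, -0.1, -0.7]
width: 45.2
```

```bash
python3 meas.py s9; python3 -c "
from h import *
plan([419,-108,130],67,step=50)"
```

```text
10.3 [558.19 105.86 178.01] [-0.4 -0.1 -0.7] 45.2126854930003
pos [557.5 105.7 177.1] zheading 89.74 xaxis [ 6.5e-03 -8.0e-04 -1.0e+00] w 45.1 F [-1.7 -0.6 -0.4] t 10.35 q7 [-0.17  0.57 -0.11  1.81  0.09  0.75  1.24]
[[7.7, 23.0, -35.7], 3.79]
[[7.7, 20.6, -37.1], 3.79]
[[7.7, 18.1, -38.4], 3.79]
[[7.7, 15.5, -39.5], 3.79]
[[7.7, 12.8, -40.5], 3.79]
[[7.7, 10.1, -41.2], 3.79]
```

View pics/s9p.png

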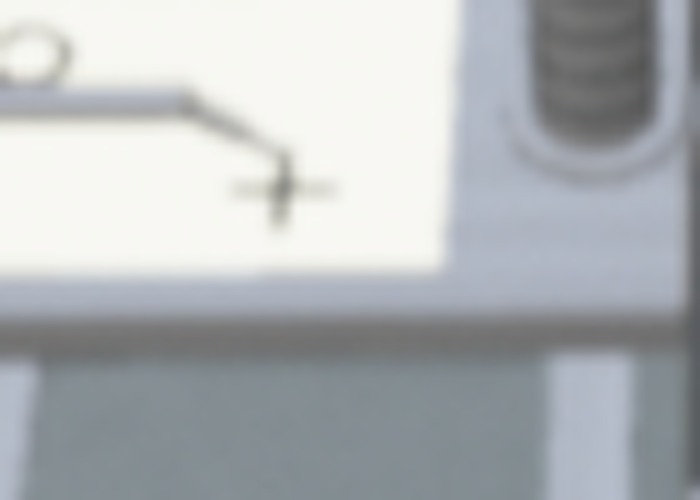

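Call:
apply_moves(targets=[[[5, 23, -35.7], 3.79, 45], [[5, 20.6, -37.1], 3.79, 45], [[5, 18.1, -38.4], 3.79, 45], [[5, 15.5, -39.5], 3.79, 45], [[5, 12.8, -40.5], 3.79, 45], [[5, 8, -35], 3.79, 45], [[0, 0, 0], 0, 45], [[0, 0, 0], 0, 45]])

```text
clock: 11.35
eef_pos: [412.4, -106.7, 136.6]
tool_rot: [1.862, 1.562, 3.021]
force: [0.1, -0.7, -0.2]
width: 44.9
```

Run:
```python
from h import *
plan([419,-108,100],67)
snap('side','s10');crop('s10',320,120,420,240,5,'s10a')
_,_=snap('top','t10');crop('t10',165,120,305,270,4,'t10a')
```

```text
pos [ 412.4 -106.7  136.6] zheading 66.36 xaxis [-0.0084  0.001  -1.    ] w 44.9 F [ 0.1 -0.7 -0.2] t 11.35 q7 [ 0.2   0.49 -0.02  2.2   0.02  0.46  1.32]
[[36.6, -6.9, 1.6], -0.64]
```

View pics/s10a.png

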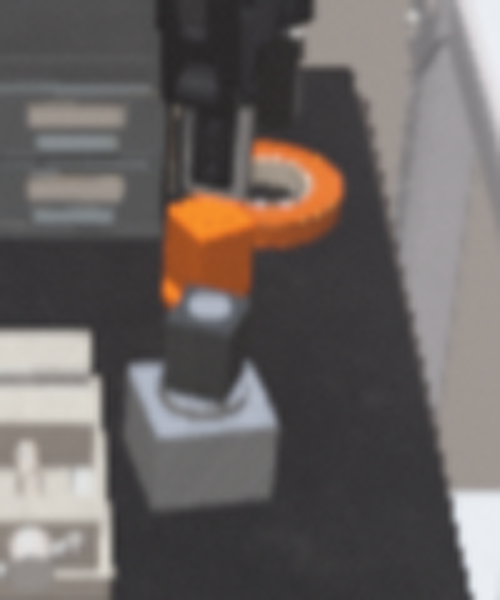

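View pics/t10a.png

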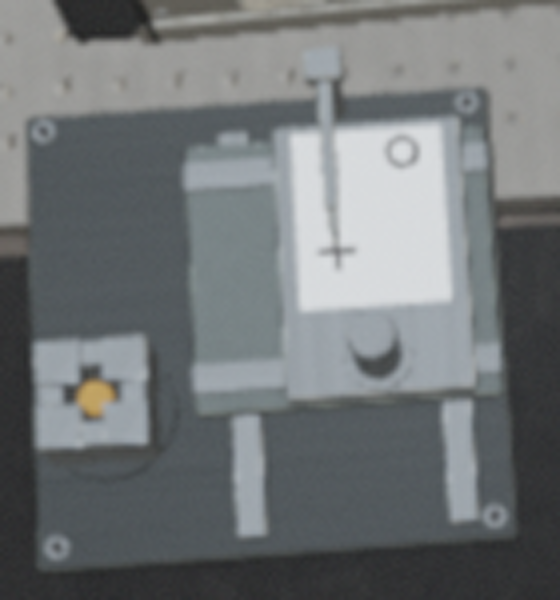

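Run:
```python
from h import *
crop('t10',235,160,275,225,10,'t10b')
F=lambda x,y:(165+x/4-.375,120+y/4-.375)
print('cross',atz('top',*F(338,250),45),'post',atz('top',*F(376,335),85))
S=lambda x,y:(222+x/10-.45,262+y/10-.45)
print('cross s',atz('side',*S(284,187),45),'tip',atz('side',*S(284,154),52))
```

```text
cross [605.91053464 123.52181077  45.        ] post [556.97520913 106.00497014  85.        ]
cross s [605.94877156 125.46523269  45.        ] tip [605.55998127 125.45470931  52.        ]
```

View pics/t10b.png

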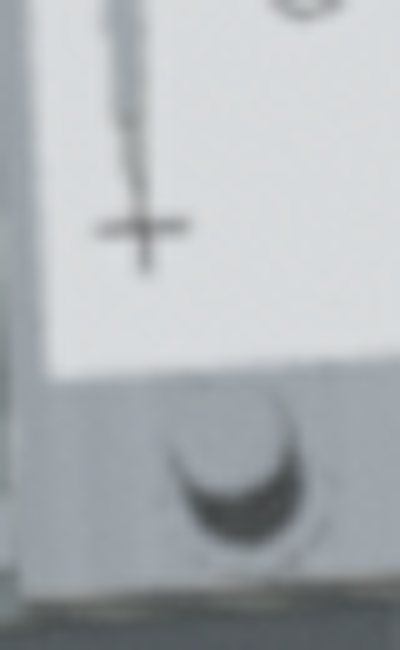

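Call:
apply_moves(targets=[[[20, -6.9, 1], -0.5, 45], [[10, 0, 0], 0, 45], [[0, 0, 0], 0, 45], [[0, 0, 0], 0, 45]])

```text
clock: 11.95
eef_pos: [421.1, -105.4, 106.3]
tool_rot: [1.698, 1.564, 2.872]
force: [-0.1, -0.7, 0.8]
width: 45.2
```

Run:
```python
from h import *
plan([419,-108.5,43],67,step=30)
```

```text
pos [ 421.1 -105.4  106.3] zheading 67.27 xaxis [-0.0064  0.0018 -1.    ] w 45.2 F [-0.1 -0.7  0.8] t 11.95 q7 [ 0.2   0.55 -0.02  2.21  0.03  0.38  1.33]
[[21.1, 0.1, -1.2], 0.09]
[[21.1, 0.1, -1.2], 0.09]
[[21.1, 0.1, -1.2], 0.09]
```

Call:
apply_moves(targets=[[[14, 0.1, -2.5], 0, 45], [[14, 0, -0.8], 0, 45], [[12, 0, 0], 0, 45], [[0, 0, 0], 0, 45], [[0, 0, 0], 0, 45]])

```text
clock: 12.58
eef_pos: [421.0, -108.2, 67.4]
tool_rot: [1.493, 1.569, 2.668]
force: [-0.9, -0.6, 0.1]
width: 44.9
```

Run:
```python
from h import *
plan([419,-108.5,43],67,step=30)
snap('side','s11');crop('s11',330,150,400,240,7,'s11a')
```

```text
pos [ 421.  -108.2   67.4] zheading 67.31 xaxis [-0.0019  0.001  -1.    ] w 44.9 F [-0.9 -0.6  0.1] t 12.575 q7 [ 0.2   0.64 -0.02  2.23  0.04  0.27  1.33]
[[24.4, 1.7, -1.1], 0.31]
```

View pics/s11a.png

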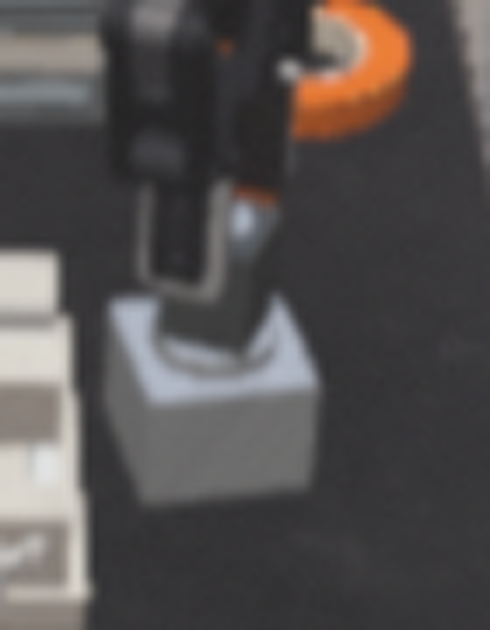

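Call:
apply_moves(targets=[[[8, 1.5, -0.8], 0, 45], [[8, 0, 0], 0, 45], [[6, 0, 0], 0, 45], [[0, 0, 0], 0, 45]])

```text
clock: 13.12
eef_pos: [418.6, -108.1, 46.4]
tool_rot: [1.605, 1.565, 2.781]
force: [-0.6, -0.4, -1.2]
width: 45.0
```

Run:
```python
from h import *
plan([419,-108.5,43],67,step=30)
```

```text
pos [ 418.6 -108.1   46.4] zheading 67.38 xaxis [-0.0051  0.0019 -1.    ] w 45.0 F [-0.6 -0.4 -1.2] t 13.125 q7 [ 0.3   0.69 -0.16  2.24  0.41  0.24  0.95]
[[3.4, -0.5, -0.2], 0.38]
```

Call:
apply_moves(targets=[[[2.8, -0.4, -0.2], 0, 45], [[0, 0, 0], 0, 45]])

```text
clock: 13.38
eef_pos: [418.8, -108.4, 43.5]
tool_rot: [1.568, 1.565, 2.743]
force: [0.1, 0.3, 0.4]
width: 44.7
```

Run:
```python
from h import *
plan([419,-108.5,43],67,step=30)
snap('side','s12');crop('s12',330,150,400,240,7,'s12a')
```

```text
pos [ 418.8 -108.4   43.5] zheading 67.33 xaxis [-0.0053  0.0022 -1.    ] w 44.7 F [0.1 0.3 0.4] t 13.375 q7 [ 0.3   0.69 -0.16  2.24  0.44  0.24  0.92]
[[0.5, -0.2, 0.0], 0.33]
```

View pics/s12a.png

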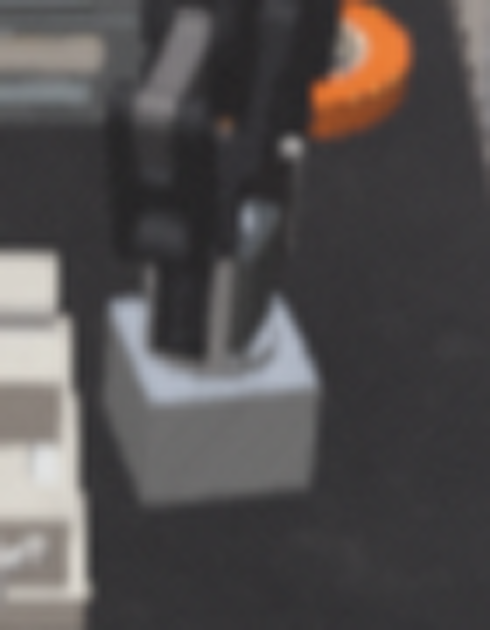

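Call:
apply_moves(targets=[[[0, 0, 0], 0, 0], [[0, 0, 0], 0, 0], [[0, 0, 0], 0, 0], [[0, 0, 0], 0, 0], [[0, 0, 0], 0, 0], [[0, 0, 0], 0, 0]])

```text
clock: 14.18
eef_pos: [419.0, -108.3, 43.9]
tool_rot: [1.618, 1.566, 2.794]
force: [-0.2, 0.1, 0.6]
width: 25.4
```

Run:
```python
from h import *
plan([419,-108.5,43],67,step=30)
```

```text
pos [ 419.  -108.3   43.9] zheading 67.35 xaxis [-0.0049  0.0018 -1.    ] w 25.4 F [-0.2  0.1  0.6] t 14.175 q7 [ 0.3   0.69 -0.16  2.24  0.45  0.24  0.91]
[[0.9, -0.1, -0.2], 0.35]
```

Call:
apply_moves(targets=[[[-10, 0, 0], 0, 0], [[-20, 0, 0], 0, 0], [[-30, 0, 0], 0, 0], [[-30, 0, 0], 0, 0], [[-12, 0, 0], 0, 0], [[0, 0, 0], 0, 0], [[0, 0, 0], 0, 0]])

```text
clock: 15.05
eef_pos: [418.1, -108.5, 149.8]
tool_rot: [1.759, 1.564, 2.935]
force: [0.3, -0.7, -1.3]
width: 25.1
```

Run:
```python
from h import *
plan([548.8,228.4,140],91,step=40)
snap('side','s13');crop('s13',320,110,420,240,5,'s13a')
```

```text
pos [ 418.1 -108.5  149.8] zheading 67.36 xaxis [-0.007   0.0015 -1.    ] w 25.1 F [ 0.3 -0.7 -1.3] t 15.05 q7 [ 0.45  0.48 -0.36  2.17  0.32  0.54  1.02]
[[0.9, 0.9, 36.1], -2.36]
[[0.9, -0.6, 36.1], -2.36]
[[0.9, -2.1, 36.1], -2.36]
[[0.9, -3.6, 36.0], -2.36]
[[0.9, -5.0, 35.8], -2.36]
[[0.9, -6.5, 35.5], -2.36]
[[0.9, -8.0, 35.2], -2.36]
[[0.9, -9.4, 34.9], -2.36]
[[0.9, -10.9, 34.5], -2.36]
[[0.9, -12.3, 34.0], -2.36]
```

View pics/s13a.png

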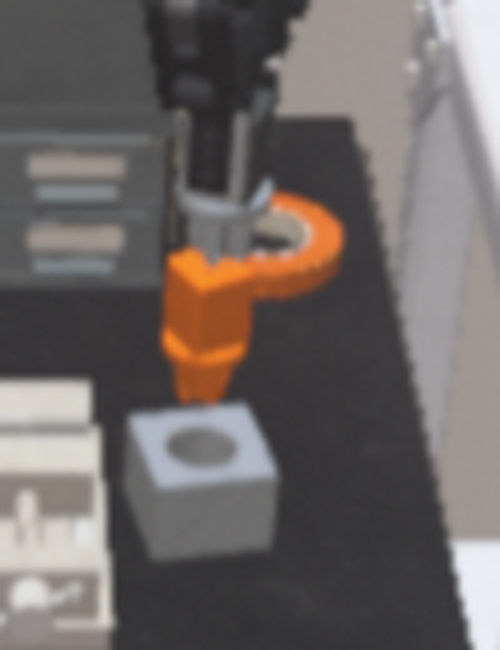

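Call:
apply_moves(targets=[[[0.5, 0.9, 34], -2.36, 0], [[0.5, -0.6, 36], -2.36, 0], [[0.5, -2.1, 36], -2.36, 0], [[0.5, -3.6, 36], -2.36, 0], [[0.5, -5, 35.8], -2.36, 0], [[0.5, -6.5, 35.5], -2.36, 0], [[0.5, -8, 35.2], -2.36, 0], [[0.5, -9.4, 34], -2.36, 0], [[0.5, -10.9, 30], -2.36, 0], [[0, -8, 20], -2.36, 0]])

```text
clock: 16.35
eef_pos: [538.4, 214.6, 130.3]
tool_rot: [1.665, 1.541, -3.02]
force: [0.4, 0.5, -0.8]
width: 24.6
```

Call:
apply_moves(targets=[[[0, 0, 0], 0, 0], [[0, 0, 0], 0, 0]])

```text
clock: 16.6
eef_pos: [536.8, 215.2, 127.7]
tool_rot: [1.688, 1.536, -2.995]
force: [0.2, -0.4, -0.7]
width: 24.9
```

Run:
```python
from h import *
plan([548.8,228.4,110],91,step=40)
```

```text
pos [536.8 215.2 127.7] zheading 91.66 xaxis [-0.034  -0.005  -0.9994] w 24.9 F [ 0.2 -0.4 -0.7] t 16.6 q7 [-0.15  0.71 -0.43  1.78  0.38  0.78  0.82]
[[17.2, -13.0, 12.9], 0.66]
```

Call:
apply_moves(targets=[[[3, -6, 6.5], 0.3, 0], [[3, -6, 6], 0.3, 0], [[0, 0, 0], 0, 0], [[0, 0, 0], 0, 0]])

```text
clock: 17.1
eef_pos: [548.8, 225.8, 120.2]
tool_rot: [1.761, 1.535, -2.937]
force: [0.4, -0.3, -1.3]
width: 25.2
```

Run:
```python
from h import *
plan([548.8,228.4,110],91,step=40)
snap('side','s14');crop('s14',220,190,340,330,5,'s14a')
```

```text
pos [548.8 225.8 120.2] zheading 90.81 xaxis [-0.0351 -0.0073 -0.9994] w 25.2 F [ 0.4 -0.3 -1.3] t 17.1 q7 [-0.17  0.73 -0.42  1.74  0.38  0.79  0.8 ]
[[10.2, -0.4, 2.6], -0.19]
```

View pics/s14a.png

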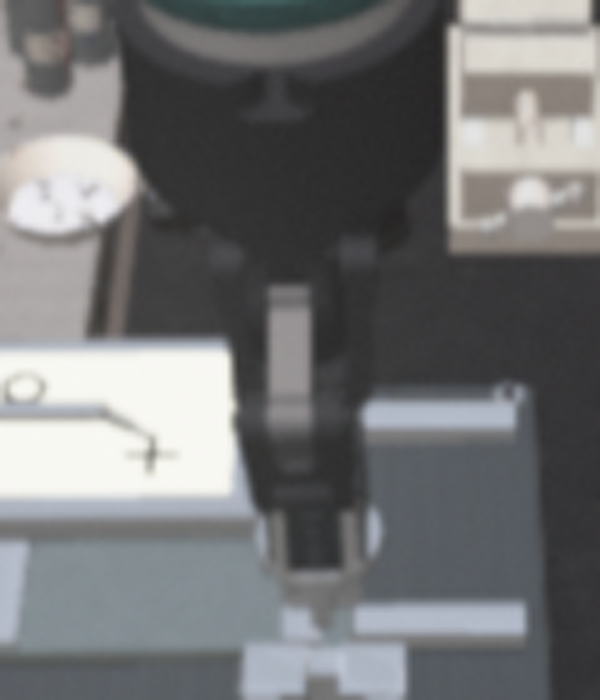

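Call:
apply_moves(targets=[[[-20, 0, 2], 0, 0], [[-40, 0, 0], 0, 0], [[-40, 0, 0], 0, 0], [[-20, 0, 0], 0, 0], [[0, 0, 0], 0, 0]])

```text
clock: 17.77
eef_pos: [552.2, 227.5, 243.6]
tool_rot: [1.788, 1.534, -2.911]
force: [0.0, -0.3, -1.4]
width: 25.2
```

Run:
```python
from h import *
plan([549,228.4,120],91,step=40)
```

```text
pos [552.2 227.5 243.6] zheading 90.78 xaxis [-0.0363 -0.0085 -0.9993] w 25.2 F [ 0.  -0.3 -1.4] t 17.775 q7 [-0.13  0.6  -0.49  1.61  0.29  1.05  0.88]
[[30.9, -0.3, 0.5], -0.05]
[[30.9, -0.3, 0.5], -0.05]
[[30.9, -0.3, 0.5], -0.05]
[[30.9, -0.3, 0.5], -0.05]
```

Call:
apply_moves(targets=[[[40, 0, 0], 0, 0], [[40, 0, 0], 0, 0], [[25, 0, 0], 0, 0], [[0, 0, 0], 0, 0], [[0, 0, 0], 0, 0]])

```text
clock: 18.4
eef_pos: [546.4, 225.1, 133.1]
tool_rot: [1.814, 1.53, -2.885]
force: [-0.7, 0.1, -0.5]
width: 25.4
```

Run:
```python
from h import *
plan([549,228.4,120],91,step=40)
```

```text
pos [546.4 225.1 133.1] zheading 90.78 xaxis [-0.0393 -0.0103 -0.9992] w 25.4 F [-0.7  0.1 -0.5] t 18.4 q7 [-0.17  0.72 -0.43  1.73  0.37  0.82  0.81]
[[13.0, -3.1, 3.4], -0.22]
```

Call:
apply_moves(targets=[[[0, 30, 0], 0, 0], [[0, 50, 0], 0, 0], [[0, 40, 0], 0, 0], [[0, 0, 0], 0, 0]])

```text
clock: 18.9
eef_pos: [426.3, 225.2, 141.5]
tool_rot: [1.745, 1.539, -2.955]
force: [0.6, -0.5, -0.5]
width: 25.4
```

Run:
```python
from h import *
plan([549,228.4,120],91,step=20)
```

```text
pos [426.3 225.2 141.5] zheading 90.7 xaxis [-0.0312 -0.0059 -0.9995] w 25.4 F [ 0.6 -0.5 -0.5] t 18.9 q7 [-0.24  0.57 -0.44  2.03  0.37  0.64  0.67]
[[2.5, -17.6, 0.3], -0.04]
[[2.5, -17.6, 0.2], -0.04]
[[2.5, -17.6, 0.2], -0.04]
[[2.5, -17.6, 0.2], -0.04]
[[2.5, -17.6, 0.2], -0.04]
[[2.5, -17.6, 0.2], -0.04]
[[2.5, -17.6, 0.2], -0.04]
```

Call:
apply_moves(targets=[[[2, -8, 0], 0, 0], [[2, -14, 0.3], 0, 0], [[2, -14, 0.3], 0, 0], [[2, -14, 0.3], 0, 0], [[2, -14, 0.3], 0, 0], [[2, -14, 0.3], 0, 0], [[2, -14, 0.3], 0, 0], [[2, -14, 0.3], 0, 0], [[2, -10, 0.3], 0, 0], [[0, 0, 0], 0, 0]])

```text
clock: 20.15
eef_pos: [556.0, 228.9, 119.2]
tool_rot: [1.681, 1.545, -3.025]
force: [-0.5, 0.3, -1.2]
width: 25.1
```

Run:
```python
from h import *
plan([549,228.4,110],91,step=20)
```

```text
pos [556.  228.9 119.2] zheading 90.4 xaxis [-0.0258 -0.003  -0.9997] w 25.1 F [-0.5  0.3 -1.2] t 20.15 q7 [-0.17  0.74 -0.42  1.73  0.39  0.79  0.79]
[[9.3, 6.8, -0.4], -0.6]
```

Call:
apply_moves(targets=[[[0, 30, 0], 0, 0], [[0, 50, 0], 0, 0], [[0, 45, 0], 0, 0], [[0, 0, 0], 0, 0]])

```text
clock: 20.65
eef_pos: [425.7, 228.1, 122.4]
tool_rot: [1.673, 1.543, -3.032]
force: [0.8, -0.3, -0.3]
width: 25.2
```

Call:
apply_moves(targets=[[[0, -8, 0], 0, 0], [[1, -14, 0], 0, 0], [[1, -14, 0], 0, 0], [[1, -14, 0], 0, 0], [[1, -14, 0], 0, 0], [[1, -14, 0], 0, 0], [[1, -14, 0], 0, 0], [[1, -14, 0], 0, 0], [[0, -8, 0], 0, 0], [[0, 0, 0], 0, 0]])

```text
clock: 21.9
eef_pos: [557.9, 225.9, 109.8]
tool_rot: [1.576, 1.549, -3.141]
force: [0.2, 0.7, -1.1]
width: 24.9
```

Run:
```python
from h import *
plan([549,228.4,110],91,step=20)
```

```text
pos [557.9 225.9 109.8] zheading 89.73 xaxis [-0.0218 -0.     -0.9998] w 24.9 F [ 0.2  0.7 -1.1] t 21.9 q7 [-0.17  0.75 -0.42  1.74  0.4   0.76  0.78]
[[0.0, 9.0, 2.5], -1.27]
```

Call:
apply_moves(targets=[[[6, 6, 1.5], -0.6, 0], [[6, 2, 1], -0.6, 0], [[5, 0, 0], 0, 0], [[0, 0, 0], 0, 0], [[0, 0, 0], 0, 0]])

```text
clock: 22.52
eef_pos: [547.1, 228.8, 91.5]
tool_rot: [1.58, 1.547, -3.112]
force: [-0.2, 0.6, -1.2]
width: 25.3
```

Run:
```python
from h import *
plan([549.4,228.4,90],91,step=20)
snap('side','s15');crop('s15',255,255,325,345,7,'s15a')
```

```text
pos [547.1 228.8  91.5] zheading 91.12 xaxis [-2.400e-02 -7.000e-04 -9.997e-01] w 25.3 F [-0.2  0.6 -1.2] t 22.525 q7 [-0.19  0.77 -0.41  1.77  0.42  0.71  0.77]
[[1.5, -2.4, -0.5], 0.12]
```

View pics/s15a.png

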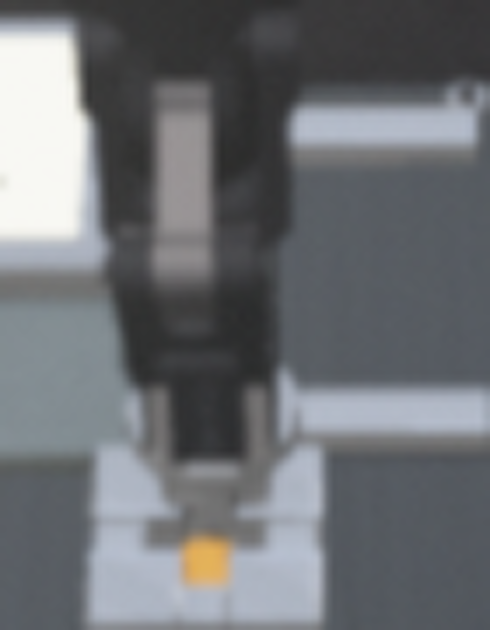

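Call:
apply_moves(targets=[[[4, -2.2, -0.4], 0, 0], [[2, 0, 0], 0, 0], [[0, 0, 0], 0, 0]])

```text
clock: 22.95
eef_pos: [549.7, 228.3, 85.4]
tool_rot: [1.575, 1.547, -3.119]
force: [-0.7, 0.7, -1.9]
width: 25.2
```

Run:
```python
from h import *
plan([549.3,228.4,80],91,step=20)
snap('side','s16');crop('s16',260,295,320,345,12,'s16a')
```

```text
pos [549.7 228.3  85.4] zheading 91.1 xaxis [-2.330e-02 -5.000e-04 -9.997e-01] w 25.2 F [-0.7  0.7 -1.9] t 22.95 q7 [-0.19  0.78 -0.4   1.77  0.42  0.71  0.77]
[[5.4, 0.3, 0.1], 0.1]
```

View pics/s16a.png

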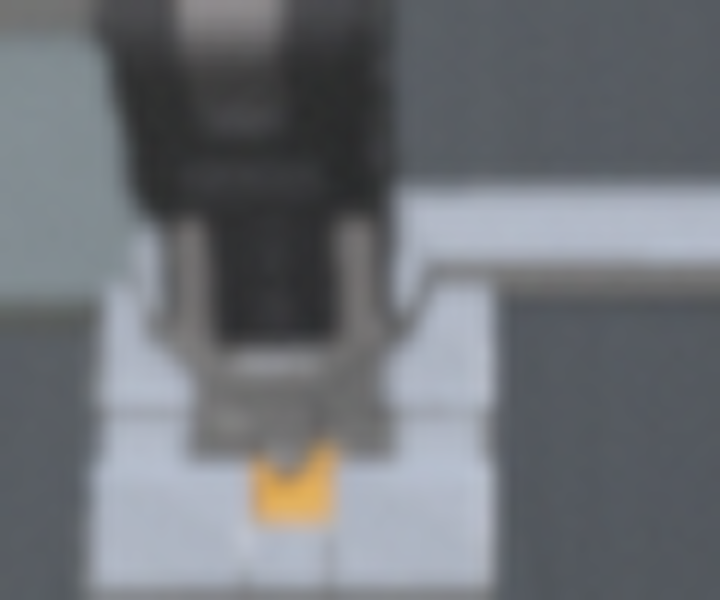

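Call:
apply_moves(targets=[[[3, 0.1, 0.1], 0, 0], [[3, 0, 0], 0, 0], [[3, 0, 0], 0, 0], [[0, 0, 0], 0, 0]])

```text
clock: 23.5
eef_pos: [549.3, 228.4, 75.8]
tool_rot: [1.575, 1.547, -3.118]
force: [-0.8, 0.9, -1.6]
width: 25.0
```

Run:
```python
from h import *
plan([549.3,228.4,60],91,step=20)
snap('side','s17');crop('s17',260,295,320,345,12,'s17a')
```

```text
pos [549.3 228.4  75.8] zheading 91.09 xaxis [-2.330e-02 -6.000e-04 -9.997e-01] w 25.0 F [-0.8  0.9 -1.6] t 23.5 q7 [-0.19  0.79 -0.4   1.77  0.43  0.69  0.77]
[[15.8, -0.3, 0.0], 0.09]
```

View pics/s17a.png

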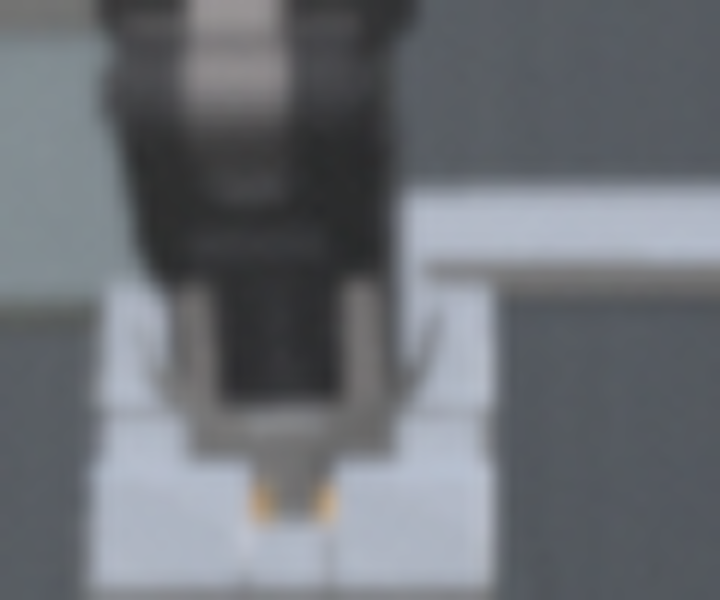

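The stem is already about 6 mm inside the slots with no contact force, and the spline sits centred at x≈290. I'll keep pressing in small steps.

Call:
apply_moves(targets=[[[3, 0, 0], 0, 0], [[3, 0, 0], 0, 0], [[2, 0, 0], 0, 0], [[2, 0, 0], 0, 0]])

```text
clock: 24.05
eef_pos: [549.6, 228.6, 66.5]
tool_rot: [1.569, 1.549, -3.124]
force: [-0.4, -0.2, 4.6]
width: 25.2
```

Run:
```python
from h import *
plan([549.3,228.4,60],91,step=20)
```

```text
pos [549.6 228.6  66.5] zheading 91.09 xaxis [-2.200e-02 -4.000e-04 -9.998e-01] w 25.2 F [-0.4 -0.2  4.6] t 24.05 q7 [-0.2   0.8  -0.39  1.78  0.44  0.67  0.76]
[[6.5, 0.1, -0.2], 0.09]
```

Call:
apply_moves(targets=[[[2, 0, 0], 0, 0], [[2, 0, 0], 0, 0], [[2, 0, 0], 0, 0], [[1, 0, 0], 0, 0]])

```text
clock: 24.55
eef_pos: [549.6, 228.7, 60.7]
tool_rot: [1.59, 1.55, -3.103]
force: [-1.5, -0.7, 7.2]
width: 24.9
```

Run:
```python
from h import *
plan([549.3,228.4,60],91,step=20)
```

```text
pos [549.6 228.7  60.7] zheading 91.09 xaxis [-2.100e-02 -8.000e-04 -9.998e-01] w 24.9 F [-1.5 -0.7  7.2] t 24.55 q7 [-0.2   0.81 -0.38  1.78  0.44  0.66  0.75]
[[0.7, 0.3, -0.3], 0.09]
```

Call:
apply_moves(targets=[[[1.5, 0, 0], 0, 0], [[1.5, 0, 0], 0, 0]])

```text
clock: 24.8
eef_pos: [549.6, 228.7, 60.0]
tool_rot: [1.636, 1.551, -3.058]
force: [-4.4, -2.7, 19.1]
width: 25.3
```

Call:
apply_moves(targets=[[[1.5, 0, 0], 0, 0], [[1.5, 0, 0], 0, 0]])

```text
clock: 25.05
eef_pos: [549.5, 228.7, 60.0]
tool_rot: [1.691, 1.552, -3.003]
force: [-2.8, -2.5, 14.4]
width: 25.5
```

Run:
```python
from h import *
plan([549.3,228.4,60],91,step=20)
snap('side','s18');crop('s18',260,295,320,345,12,'s18a')
```

```text
pos [549.5 228.7  60. ] zheading 91.06 xaxis [-0.0189 -0.0026 -0.9998] w 25.5 F [-2.8 -2.5 14.4] t 25.05 q7 [-0.21  0.81 -0.38  1.78  0.45  0.65  0.75]
[[0.0, 0.2, -0.3], 0.06]
```

View pics/s18a.png

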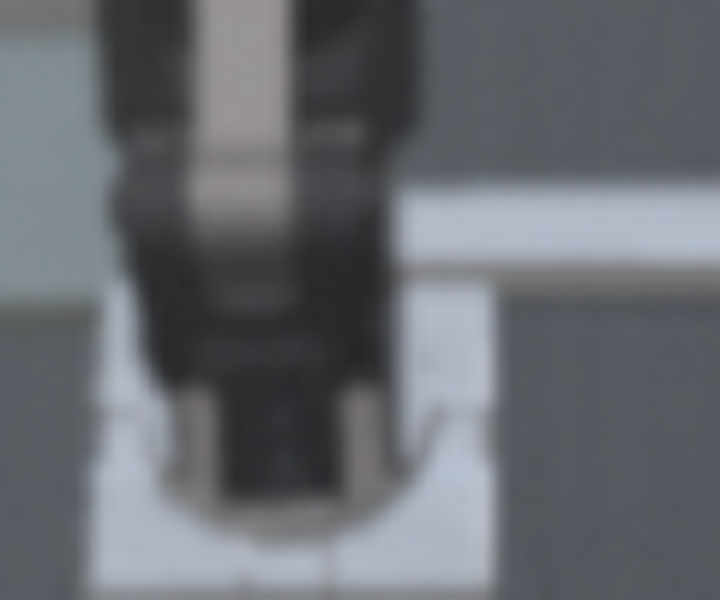

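Call:
apply_moves(targets=[[[2.5, 0.1, 0], 0, 0], [[2.5, 0.1, 0], 0, 0], [[2.5, 0, 0], 0, 0], [[2.5, 0, 0], 0, 0]])

```text
clock: 25.6
eef_pos: [549.5, 228.7, 59.9]
tool_rot: [1.92, 1.555, -2.775]
force: [-5.5, -2.5, 21.9]
width: 25.3
```

Run:
```python
from h import *
plan([549.3,228.4,60],91,step=20)
```

```text
pos [549.5 228.7  59.9] zheading 91.01 xaxis [-0.0143 -0.0055 -0.9999] w 25.3 F [-5.5 -2.5 21.9] t 25.6 q7 [-0.21  0.81 -0.37  1.78  0.45  0.65  0.74]
[[-0.1, 0.2, -0.3], 0.01]
```

Call:
apply_moves(targets=[[[2.5, 0, 0], 0, 0], [[2.5, 0, 0], 0, 0], [[2.5, 0, 0], 0, 0], [[2.5, 0, 0], 0, 0], [[2.5, 0, 0], 0, 0], [[2.5, 0, 0], 0, 0]])

```text
clock: 26.35
eef_pos: [549.5, 228.8, 59.9]
tool_rot: [2.459, 1.559, -2.237]
force: [-5.2, -3.4, 21.8]
width: 25.1
```

Run:
```python
from h import *
plan([549.3,228.4,60],91,step=20)
snap('top','t19')
snap('side','s19');crop('s19',220,255,330,345,6,'s19a')
for i in range(4): eyes.get_image('side')
plan([549.3,228.4,60],91,step=20)
```

```text
pos [549.5 228.8  59.9] zheading 90.96 xaxis [-0.0075 -0.0096 -0.9999] w 25.1 F [-5.2 -3.4 21.8] t 26.35 q7 [-0.22  0.81 -0.37  1.79  0.45  0.64  0.73]
[[-0.1, 0.2, -0.4], -0.04]
pos [549.4 228.8  59.9] zheading 90.95 xaxis [-0.0076 -0.0096 -0.9999] w 25.0 F [-5.3 -4.2 22.8] t 26.65 q7 [-0.22  0.81 -0.37  1.79  0.45  0.64  0.73]
[[-0.1, 0.1, -0.4], -0.05]
```

View pics/s19a.png

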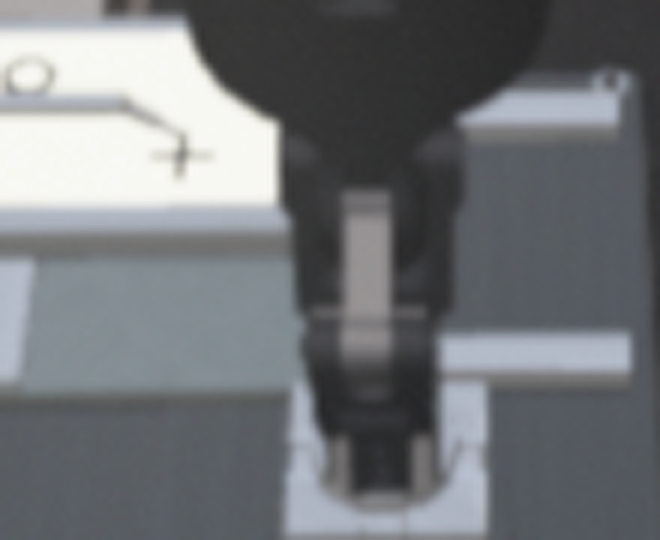

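View pics/s19.png

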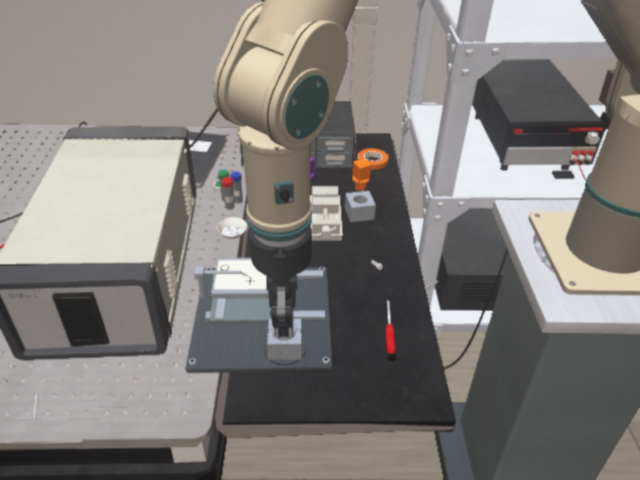

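```bash
python3 -c "
from cell import ctrl
print(ctrl.finish_job())"
```

```text
the job is handed in; nothing more can be done
None
```

The job is done and handed in at about 26.7 s on the clock: the key is held fully home in the socket, and the cross mark is under the pointer tip.

- **Ring and cross:** I slid the carrier by its post to the ring mark, held over 1 s, slid on to the cross mark, held over 1 s and let go. Both cameras put the cross within about 1 mm of the tip. The ring was checked in the side camera only, because the arm hid it from the top one. The last side picture shows the cross still under the tip after the key work.
- **Key:** I lifted it from its stand, turned it about 24° and lowered it into the slots without contact. It met the spring and reached a hard stop with the collar on the block, at tool height 59.9–60.0 mm (I had predicted 59.9 mm). The arm still pressed down with about 22 N, and the reading held steady over the last 0.3 s.
- **Plunger:** its travel can't be read directly, so "fully home" rests on the hard stop, the rise in force and the picture of the collar.
- **Disagreements:** the two cameras differed by up to about 2 mm in y, so I worked from relative measurements and the contact with the post. The tool tilted about 2° on the way to the socket. I reduced that before and while pressing, to about 0.7°.
- **Bystanders:** the loupe, screwdriver and tubes were not touched. In the last side picture the screwdriver and tubes are in place; the arm hides the loupe there.

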